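# Lock the control box panel with its quarter-turn fasteners

### The job

The sprung access panel on top of the grey control box is standing ajar: close it and lock it. Set a fingertip in the slot of each of the two round quarter-turn fasteners, press the panel down flush and turn the fastener clockwise (seen from above) until it stops, so that both are locked and the panel stays shut when you let go. Work only with the fingertips, without grasping or lifting anything, and leave the things on and around the box where they stand.

Things in the scene. Friction and masses are not known exactly. Their poses are not given: they have to be found in the camera images.
- control_box: Grey box fixed on the table, 250 (x) x 330 (y) mm, walls 80 high. Origin: centre of underside; x from front to hinge side, y left. Rear deck (x +78 to +125, top z=84) carries a tin; a 4 mm aluminium panel covers the rest, hinged along y at x=+74, z=82. Shut, the panel's top is at z=84 and the fastener axes at x=-50, y=+85 (left) and -85 (right).
- panel (a joint): Opening angle of the access panel, rad: 0 = down on its stop, 0.14 = ajar (front edge 27 mm up, fastener axes 17 mm up). A spring lifts it to 0.14; pressing it down at a fastener takes 4 to 10 N, and it springs up again unless a fastener holds it. Locked and let go, it rests at about 0.015 (3 mm at the front edge).
- fastener_left (a joint): Turn of the left fastener, rad, growing clockwise from above: 0 open (slot along the box's y), 1.57 locked at its stop (slot along the box's x). Starts at 0 to 0.3. Stiff: 0.1 N m, stays where left. A cam tongue below goes under a keeper only with the panel pressed to within 0.015 rad of its stop; with the panel ajar it is blocked at 0.64.
- fastener_right (a joint): The same for the right fastener; it also turns clockwise to lock.
- fastener_left_slot (a point): Centre of the left fastener's slot, on its floor and the turning axis; its y runs along the slot. A steel disc 100 mm across on the panel; a straight slot 36 mm wide runs right across it, open at both ends and on top, between two half-moon cheeks (48 mm radius) 12 mm high. With the panel shut the slot's floor is 90 mm above the table.
- fastener_right_slot (a point): The same for the right fastener, 170 mm from the left one.
- o_ring_tin: Flat round tin, 50 mm diameter, 19 mm high, loose on the box's rear deck; origin at the centre of its underside. Leave alone.
- objective_can: Screw-top case with black lid, 47 mm diameter, 62 mm high, loose on the table left of the box; origin at the centre of its underside. Leave alone.
- media_bottle: Small capped bottle, 34 mm diameter, 67 mm high, loose on the table left of the box, farther back; origin at the centre of its underside. Leave alone.
- slide_box: Flat green box, 39x84x22 mm, loose on the table right of the box; origin at the centre of its underside. Leave alone.

How it is judged:
By the outcome, as a careful person would: the job done as asked, in the order asked, and still so for the second after the job is handed in, with the robot touching nothing.
It also fails if it takes over 51 s, if anything falls off the work surface, if the arm or the gripper's body presses on something with over 40 N, if the wrist force passes 120 N, or if a joint passes its speed limit or range.

### The arm

A 6-joint arm with a two-finger parallel gripper is mounted at the origin on a cart in front of the work surface, level with it; the furniture and walls round the work are solid. World frame = base frame: x ahead of the robot, y to its left, z up, the work surface at z = 0. Lengths are in m, angles in rad, forces in N, time in s.
With the tool pointing down it reaches from about 0.275 to 0.825 m from the base axis. Payload 4.9 kg.
Tool frame: the origin (TCP) lies midway between the tips of the shut fingers; the grasp point (between the pads) lies 19 mm behind it; z points along the fingers, y is the direction in which the jaws open and shut (so a half turn about z gives the same grasp; the last joint's range is limited). The gripper opens to 85 mm and grips with 20 to 120 N. Pads are 22 mm wide; open, the fingers measure 114 mm over their backs; the gripper's body (76 mm by 85 mm) begins 54 mm behind the grasp point. The pads swing forward as they close: fully open they stand 13 mm farther back than shut.
Start: joints at [1.174, 0.326, -0.193, 1.052, 0, 1.437], TCP at [0.143, 0.531, 0.231] pointing down, gripper open.
Joint ranges: [-2.65, 2.65], [-0.97, 1.79], [-1.3, 1.35], [-1.93, 2.1], [-1.47, 1.37], [-3.14, 3.14]. Speed limits (rad/s): [2.57, 2.57, 3.14, 3.14, 3.14, 3.14].

### API

Orientations are given as a unit quaternion [w, x, y, z].
In Python, from cell import sense, capture, get_calibration, finish_job gives the robot as it stands. The module is installed in compiled form; this text tells all that it offers.
- The arm moves only by the shell command python3 -m crank 'ROWS'. ROWS is a JSON object of lists of equal length, an entry for each row: "dp": the shift along the tool's x, y, z in mm, a list of three; "rotation": the turn, a rotation vector about the tool's x, y, z in degrees, a list of three; "fingers": the opening, from -1 (shut) to 1 (fully open). A call has exactly 5 rows; each row shifts and turns the commanded pose from where the row before left it, along the tool's axes as they then stand; what a row does not reach is not made up. A row lasts 1/8 s, in which the tool goes at most 62.5 mm and 10.7 degrees, less where a joint would pass 70% of its speed; a pose out of reach is approached as far as the arm can. A call with a gripper value outside its range is refused whole. The fingers move at their own pace and stop on an object; the grip force is fixed at half the most. Time passes only in rows, so rows that do not move let the fingers close, or fill a call up. It gives the time, the measured TCP pose, the force and the opening at its end, in the units of the state.
- sense(): the state, without advancing time (a new reading comes with each control period).
- capture(name): name is "side" or "top" or "wrist"; returns the picture (480x640x3 uint8, red, green, blue); there is no depth.
- get_calibration(name): a dict with "camera_matrix" (3x3 intrinsics, pixels), "origin" and "orientation" of the camera in the world; the wrist camera has in their place "tool_from_camera" (4x4, takes a point from camera to tool coordinates, whose origin is the TCP and whose axes are the flange's). Camera axes: x right, y down, z forward; pixel columns grow to the right and rows downward; lengths in m; the calibration is good to about 2 mm. The wrist camera is an equidistant fisheye: a pixel r from the principal point sees the ray r / f radians off the axis. A picture is of the moment at which its call begins: read the wrist's pose just before it. get_calibration takes no time and is no camera call.
- finish_job(): hands the job in, once; it reports no verdict.
The state is a dict: "time_s": time; "joints": joint angles; "qd": joint speeds; "effort": joint torques, N m; "position": TCP position; "eef_rot": TCP orientation; "force": force on the tool from outside, world axes, zero at the start; "ft_torque": the same for the moment, N m; "grip_width": finger opening in m.
Only numpy, scipy, OpenCV 4.12 (cv2) and the standard library are available. Lean on these libraries where they do the work, as an engineer would, in place of code of your own. Each camera call takes 0.05 s, during which the arm holds its last target. There are 200 camera calls.

## Working session

There is one attempt and no reset: what is moved stays moved. The work goes in short steps, Python scripts to look and compute and a shell command to move; the robot and the scene stay as the last step left them, time stands still between calls to the robot, and variables do not carry over. Pictures are saved under pics/ and viewed, about 8 in all and at most 12, crops included, and the job is handed in when it is done.

```bash
mkdir -p pics
python3 - <<'E'
from cell import *
import cv2,numpy as np
s=sense(); print({k:np.round(v,3).tolist() for k,v in s.items()})
for n in("top","side"):
    im=capture(n); cv2.imwrite(f"pics/{n}0.png",im[:,:,::-1]); print(n,get_calibration(n))
print(get_calibration("wrist"))
E
```

```text
{'time_s': 0.0, 'joints': [1.174, 0.327, -0.194, 1.052, 0.0, 1.437], 'qd': [0.002, -0.0, -0.001, 0.0, -0.002, 0.0], 'effort': [-0.001, -44.34, 26.244, 0.015, -0.0, 0.0], 'position': [0.143, 0.531, 0.23], 'eef_rot': [-0.0, 0.131, 0.991, -0.001], 'force': [0.431, -0.19, -0.459], 'ft_torque': [0.052, -0.048, -0.006], 'grip_width': 0.085}
top {'camera_matrix': array([[450.27245796,   0.        , 315.67514842],
       [  0.        , 450.27245796, 234.54297298],
       [  0.        ,   0.        ,   1.        ]]), 'origin': array([0.4249594 , 0.06990342, 1.0749112 ]), 'orientation': array([ 0.04467101, -0.7050841 ,  0.70700239, -0.03175723])}
side {'camera_matrix': array([[464.84397006,   0.        , 315.99060679],
       [  0.        , 464.84397006, 240.59319907],
       [  0.        ,   0.        ,   1.        ]]), 'origin': array([0.30756788, 0.72403929, 0.61791087]), 'orientation': array([ 0.07968498, -0.14411639,  0.88570203, -0.4340653 ])}
{'camera_matrix': array([[371.64829954,   0.        , 318.54970145],
       [  0.        , 371.64829954, 238.68504343],
       [  0.        ,   0.        ,   1.        ]]), 'tool_from_camera': array([[ 1.03451268e-03, -9.54387717e-01, -2.98568276e-01,
         7.70811212e-02],
       [ 9.99999315e-01,  8.24012787e-04,  8.30913081e-04,
         8.38760401e-04],
       [-5.46989161e-04, -2.98568931e-01,  9.54387916e-01,
        -1.41299525e-01],
       [ 0.00000000e+00,  0.00000000e+00,  0.00000000e+00,
         1.00000000e+00]])}
```

View pics/top0.png

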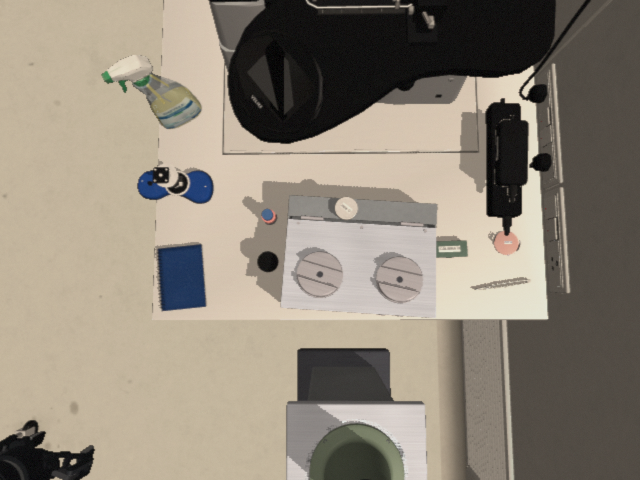

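View pics/side0.png

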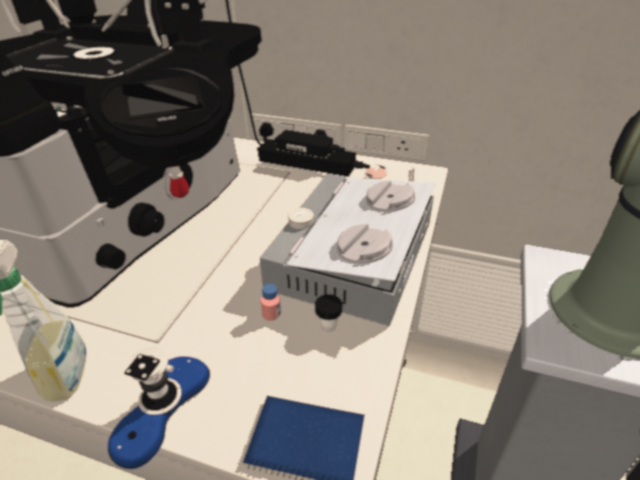

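The top view shows the discs at about (319,274) and (399,279), with the slots nearly along y. I'll measure the centres, the slot angles and the box yaw.

```bash
cat > h.py <<'E'
import numpy as np,cv2
from scipy.spatial.transform import Rotation as R
from cell import *
def ray(n,uv,z):
    c=get_calibration(n);q=np.array(c["orientation"]);r=R.from_quat(q[[1,2,3,0]])
    d=r.apply(np.linalg.inv(c["camera_matrix"])@[*uv,1]);o=c["origin"]
    return o+d*(z-o[2])/d[2]
E
python3 - <<'E'
from h import *
im=cv2.imread("pics/top0.png");c=im[185:325,270:450]
cv2.imwrite("pics/c.png",cv2.resize(c,(800,622),interpolation=cv2.INTER_CUBIC)[:600])
g=cv2.cvtColor(im,cv2.COLOR_BGR2GRAY)
for u,v in((319.5,274),(399.5,279.5)):
    w=g[int(v)-6:int(v)+7,int(u)-6:int(u)+7].astype(float); m=np.clip(90-w,0,None)
    ys,xs=np.mgrid[int(v)-6:int(v)+7,int(u)-6:int(u)+7]; uv=((m*xs).sum()/m.sum(),(m*ys).sum()/m.sum())
    print("dot",np.round(uv,1),ray("top",uv,.107).round(4))
# rear deck corners estimates
for uv in((289.5,197),(437,205)): print("rear",ray("top",uv,.084).round(4))
E
```

```text
dot [319.5 273.9] [0.4452 0.0795 0.107 ]
dot [399.3 279. ] [ 0.434  -0.0908  0.107 ]
rear [0.6173 0.1463 0.084 ]
rear [ 0.5975 -0.1814  0.084 ]
```

View pics/c.png

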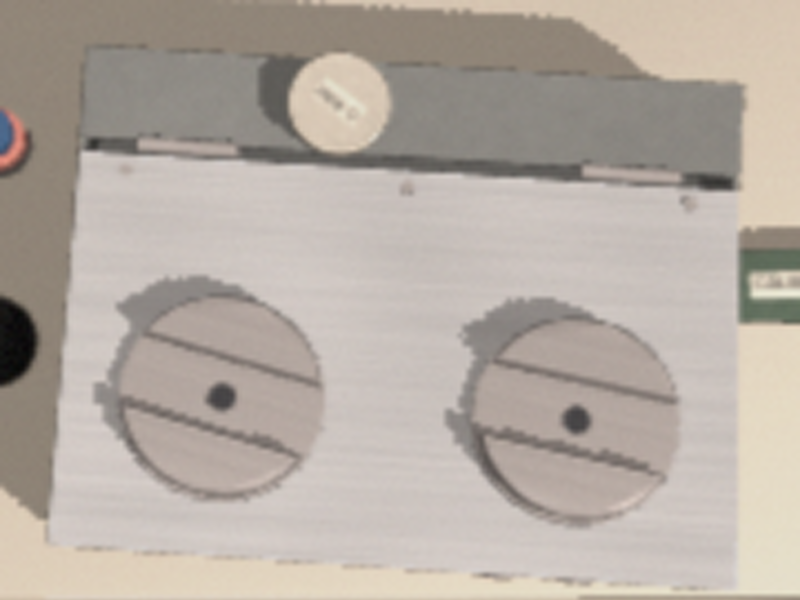

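```bash
python3 -m crank '{"dp":[[-40.9,-35.8,0],[-40.9,-35.8,0],[-40.9,-35.8,0],[-40.9,-35.8,0],[-40.9,-35.8,0]],"rotation":[[0,0,0],[0,0,0],[0,0,0],[0,0,0],[0,0,0]],"fingers":[0,0,0,0,0]}'
python3 -m crank '{"dp":[[-40.9,-35.8,0],[-40.9,-35.8,0],[-40.9,-35.8,0],[-40.9,-35.8,0],[-40.9,-35.8,0]],"rotation":[[0,0,0],[0,0,0],[0,0,0],[0,0,0],[0,0,1]],"fingers":[0,0,0,0,0]}'
python3 -m crank '{"dp":[[0,0,30],[0,0,30],[0,0,15],[0,0,0],[0,0,0]],"rotation":[[0,0,0],[0,0,0],[0,0,0],[0,0,0],[0,0,0]],"fingers":[0,0,0,0,0]}'
python3 - <<'E'
from h import *
s=sense();q=np.array(s["eef_rot"]);r=R.from_quat(q[[1,2,3,0]]).as_matrix()
print(np.round(r,3).tolist(),np.round(s["joints"],2))
cv2.imwrite("pics/w1.png",capture("wrist")[:,:,::-1])
d=r.T@(np.array([.445,.0795,.107])-s["position"]);print("tool frame delta",d.round(4),"heading",np.degrees(np.arctan2(r[1,1],r[0,1])))
E
```

```text
time_s: 0.72
position: [0.2944, 0.3035, 0.2311]
eef_rot: [0.0, 0.131, 0.991, -0.0]
force: [1.0, -0.0, 0.8]
grip_width: 0.0427
time_s: 1.35
position: [0.4454, 0.0775, 0.2312]
eef_rot: [-0.0, 0.14, 0.99, 0.0]
force: [0.5, 0.8, -0.4]
grip_width: 0.0424
time_s: 1.98
position: [0.4451, 0.0792, 0.1568]
eef_rot: [0.0, 0.14, 0.99, 0.0]
force: [-0.3, 0.1, 0.6]
grip_width: 0.0427
[[-0.961, 0.276, 0.001], [0.276, 0.961, 0.0], [-0.0, 0.0, -1.0]] [ 0.01  0.22 -0.55  0.8   0.    0.29]
tool frame delta [0.0002 0.0002 0.0498] heading 73.95005841763397
```

View pics/w1.png

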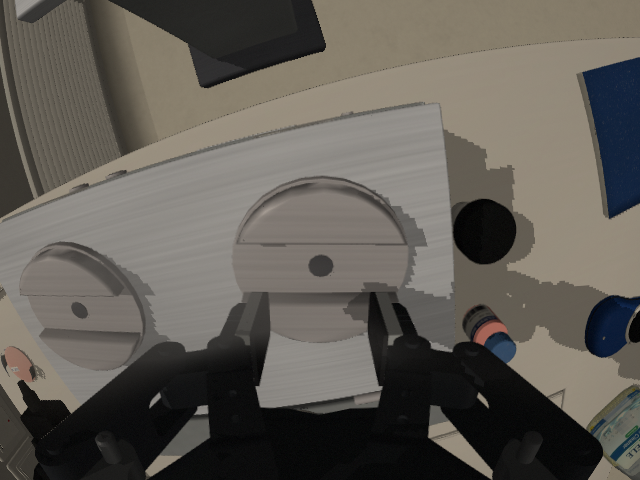

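The wrist view shows the left slot horizontal, with its dot at (320,265) centred laterally between the fingers, so they are lined up. Lowering in.

```bash
python3 -m crank '{"dp":[[0,0,20],[0,0,15],[0,0,10],[0,0,5],[0,0,0]],"rotation":[[0,0,0],[0,0,0],[0,0,0],[0,0,0],[0,0,0]],"fingers":[0,0,0,0,0]}'
python3 -m crank '{"dp":[[0,0,3],[0,0,3],[0,0,3],[0,0,2],[0,0,0]],"rotation":[[0,0,0],[0,0,0],[0,0,0],[0,0,0],[0,0,0]],"fingers":[0,0,0,0,0]}'
```

```text
time_s: 2.65
position: [0.445, 0.0792, 0.1066]
eef_rot: [0.0, 0.14, 0.99, -0.0]
force: [-0.9, -0.2, 4.5]
grip_width: 0.0427
time_s: 3.28
position: [0.4445, 0.0792, 0.095]
eef_rot: [-0.0, 0.14, 0.99, -0.0]
force: [-2.2, 0.3, 4.6]
grip_width: 0.0427
```

```bash
python3 -m crank '{"dp":[[0,0,3],[0,0,2],[0,0,2],[0,0,0],[0,0,0]],"rotation":[[0,0,0],[0,0,0],[0,0,0],[0,0,0],[0,0,0]],"fingers":[0,0,0,0,0]}'
python3 -m crank '{"dp":[[0,0,1],[0,0,1],[0,0,1],[0,0,0],[0,0,0]],"rotation":[[0,0,0],[0,0,0],[0,0,0],[0,0,0],[0,0,0]],"fingers":[0,0,0,0,0]}'
```

```text
time_s: 3.9
position: [0.4446, 0.0792, 0.0883]
eef_rot: [-0.0, 0.14, 0.99, -0.0]
force: [-4.2, -0.0, 7.2]
grip_width: 0.0425
time_s: 4.53
position: [0.4446, 0.0792, 0.0874]
eef_rot: [0.0, 0.14, 0.99, -0.0]
force: [-11.1, -1.2, 30.9]
grip_width: 0.0427
```

Down on the stop (force rose to 31 N). Turning clockwise.

```bash
python3 -m crank '{"dp":[[0,0,0],[0,0,0],[0,0,0],[0,0,0],[0,0,0]],"rotation":[[0,0,9],[0,0,9],[0,0,9],[0,0,9],[0,0,9]],"fingers":[0,0,0,0,0]}'
python3 -c "
from h import *;s=sense();print(s['ft_torque'],s['force'],s['joints'])"
```

```text
time_s: 5.15
position: [0.4431, 0.0782, 0.0873]
eef_rot: [-0.0, 0.51, 0.86, -0.002]
force: [-14.9, -3.0, 34.8]
grip_width: 0.0424
[-0.55759485  2.85976187  0.12562873] [-14.94507801  -2.97681186  34.76737179] [ 0.01229055  0.30984618 -0.64057125  0.62240859 -0.00274833  1.08272247]
```

```bash
python3 -m crank '{"dp":[[0,0,0],[0,0,0],[0,0,0],[0,0,0],[0,0,0]],"rotation":[[0,0,8],[0,0,8],[0,0,8],[0,0,7],[0,0,0]],"fingers":[0,0,0,0,0]}'
python3 -m crank '{"dp":[[0,0,0],[0,0,0],[0,0,0],[0,0,0],[0,0,0]],"rotation":[[0,0,4],[0,0,4],[0,0,3],[0,0,0],[0,0,0]],"fingers":[0,0,0,0,0]}'
python3 -c "
from h import *;s=sense();print(s['ft_torque'],s['force'],s['joints'])"
```

```text
time_s: 5.78
position: [0.4419, 0.0782, 0.0873]
eef_rot: [-0.0, 0.72, 0.694, -0.003]
force: [-18.3, -4.2, 38.7]
grip_width: 0.0433
time_s: 6.4
position: [0.4456, 0.0793, 0.0875]
eef_rot: [0.001, 0.783, 0.622, 0.001]
force: [-8.6, -0.0, 27.2]
grip_width: 0.043
[-0.05548457  1.94098944  0.02209597] [-8.63355210e+00 -1.38995671e-02  2.72308290e+01] [ 1.26887676e-02  3.10613875e-01 -6.38753855e-01  6.19134111e-01
  2.70594076e-05  1.81104841e+00]
```

```bash
python3 -m crank '{"dp":[[0,0,0],[0,0,0],[0,0,0],[0,0,0],[0,0,0]],"rotation":[[0,0,3],[0,0,2],[0,0,0],[0,0,0],[0,0,0]],"fingers":[0,0,0,0,0]}'
python3 -c "
from h import *;s=sense();print(s['ft_torque'],s['force'])"
python3 -m crank '{"dp":[[0,0,0],[0,0,0],[0,0,0],[0,0,0],[0,0,0]],"rotation":[[0,0,2],[0,0,2],[0,0,0],[0,0,0],[0,0,0]],"fingers":[0,0,0,0,0]}'
python3 -c "
from h import *;s=sense();q=np.array(s['eef_rot']);r=R.from_quat(q[[1,2,3,0]]).as_matrix();print(s['ft_torque'],s['force'],np.degrees(np.arctan2(r[1,1],r[0,1])))"
```

```text
time_s: 7.02
position: [0.4467, 0.0794, 0.0876]
eef_rot: [0.001, 0.809, 0.588, 0.002]
force: [-5.7, -0.5, 24.8]
grip_width: 0.0431
[0.0790041  1.44600269 0.17584905] [-5.68337628 -0.53832249 24.78421442]
time_s: 7.65
position: [0.4476, 0.0801, 0.0877]
eef_rot: [0.001, 0.828, 0.56, 0.003]
force: [-3.5, 1.9, 22.1]
grip_width: 0.0427
[0.42099731 0.98861115 0.99340355] [-3.50601236  1.87121824 22.10975732] -21.849302461746063
```

Torque rose to 1 N·m, which suggests the stop. Easing back, lifting and looking.

```bash
python3 -m crank '{"dp":[[0,0,0],[0,0,0],[0,0,-10],[0,0,-20],[0,0,-35]],"rotation":[[0,0,-9],[0,0,-9],[0,0,0],[0,0,0],[0,0,0]],"fingers":[0,0,0,0,0]}'
python3 -m crank '{"dp":[[0,0,-35],[0,0,0],[0,0,0],[0,0,0],[0,0,0]],"rotation":[[0,0,-10],[0,0,-10],[0,0,-10],[0,0,-10],[0,0,-10]],"fingers":[0,0,0,0,0]}'
python3 -m crank '{"dp":[[0,0,0],[0,0,0],[0,0,0],[0,0,0],[0,0,0]],"rotation":[[0,0,-10],[0,0,-10],[0,0,-7],[0,0,0],[0,0,0]],"fingers":[0,0,0,0,0]}'
python3 - <<'E'
from h import *
s=sense();q=np.array(s["eef_rot"]);r=R.from_quat(q[[1,2,3,0]]).as_matrix()
cv2.imwrite("pics/w2.png",capture("wrist")[:,:,::-1])
d=r.T@(np.array([.434,-.0908,.107])-s["position"]);print("tool frame delta",d.round(4),"heading",np.degrees(np.arctan2(r[1,1],r[0,1])))
E
```

```text
time_s: 8.28
position: [0.4447, 0.0792, 0.15]
eef_rot: [-0.0, 0.732, 0.682, -0.0]
force: [0.6, 0.3, -0.5]
grip_width: 0.0427
time_s: 8.9
position: [0.4457, 0.0791, 0.1853]
eef_rot: [0.001, 0.372, 0.928, 0.0]
force: [-0.3, 0.8, -0.1]
grip_width: 0.0425
time_s: 9.52
position: [0.4452, 0.0791, 0.1852]
eef_rot: [0.0, 0.149, 0.989, 0.0]
force: [-0.3, 0.5, 0.2]
grip_width: 0.0426
tool frame delta [-0.0394 -0.1657  0.0782] heading 72.84126962422621
```

View pics/w2.png

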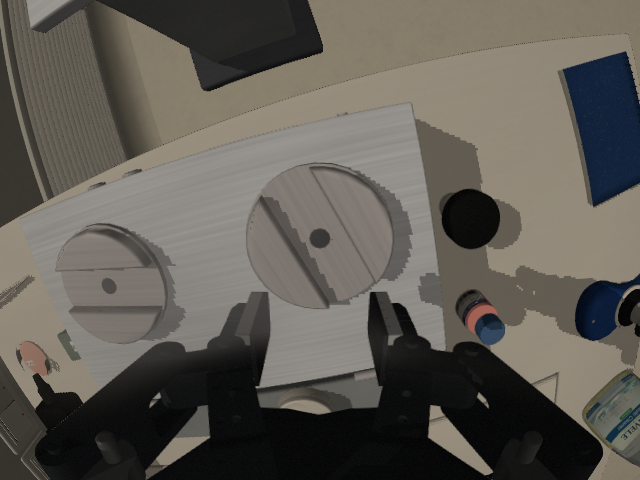

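The left slot reads about 60° in the image, against about 77° if it were locked. Friction evidently dragged it back when I reversed under load. I'll go back in, turn it to the stop and lift straight off.

```bash
python3 -m crank '{"dp":[[0,0,0],[0,0,0],[0,0,0],[0,0,15],[0,0,15]],"rotation":[[0,0,10],[0,0,10],[0,0,10],[0,0,10],[0,0,10]],"fingers":[0,0,0,0,0]}'
python3 -m crank '{"dp":[[0,0,20],[0,0,15],[0,0,15],[0,0,10],[0,0,4]],"rotation":[[0,0,8],[0,0,0],[0,0,0],[0,0,0],[0,0,0]],"fingers":[0,0,0,0,0]}'
python3 -m crank '{"dp":[[0,0,3],[0,0,2],[0,0,1],[0,0,0],[0,0,0]],"rotation":[[0,0,0],[0,0,0],[0,0,0],[0,0,0],[0,0,0]],"fingers":[0,0,0,0,0]}'
python3 -m crank '{"dp":[[0,0,0],[0,0,0],[0,0,0],[0,0,0],[0,0,0]],"rotation":[[0,0,7],[0,0,7],[0,0,6],[0,0,5],[0,0,0]],"fingers":[0,0,0,0,0]}'
python3 -c "
from h import *;s=sense();q=np.array(s['eef_rot']);r=R.from_quat(q[[1,2,3,0]]).as_matrix();print(s['ft_torque'],s['force'],np.degrees(np.arctan2(r[1,1],r[0,1])))"
```

```text
time_s: 10.2
position: [0.4453, 0.0792, 0.1551]
eef_rot: [0.0, 0.555, 0.832, 0.0]
force: [0.6, -0.2, 0.6]
grip_width: 0.0428
time_s: 10.82
position: [0.4447, 0.0792, 0.0908]
eef_rot: [-0.0, 0.609, 0.793, -0.0]
force: [0.1, 0.5, 0.3]
grip_width: 0.0428
time_s: 11.45
position: [0.4448, 0.0792, 0.0876]
eef_rot: [0.0, 0.609, 0.793, 0.0]
force: [-7.8, -0.6, 24.5]
grip_width: 0.0427
time_s: 12.08
position: [0.4461, 0.0789, 0.0877]
eef_rot: [0.001, 0.767, 0.642, 0.001]
force: [-5.7, -1.7, 21.1]
grip_width: 0.0427
[-0.205817    1.28768898 -0.1329461 ] [-5.73895481 -1.69104786 21.12818953] -10.098435686356694
```

```bash
python3 -m crank '{"dp":[[0,0,0],[0,0,0],[0,0,0],[0,0,0],[0,0,0]],"rotation":[[0,0,4],[0,0,3],[0,0,2],[0,0,1],[0,0,0]],"fingers":[0,0,0,0,0]}'
python3 -c "
from h import *;s=sense();q=np.array(s['eef_rot']);r=R.from_quat(q[[1,2,3,0]]).as_matrix();print(s['ft_torque'],s['force'],np.degrees(np.arctan2(r[1,1],r[0,1])))"
python3 -m crank '{"dp":[[0,0,-2],[0,0,-5],[0,0,-20],[0,0,-30],[0,0,-43]],"rotation":[[0,0,0],[0,0,0],[0,0,0],[0,0,0],[0,0,0]],"fingers":[0,0,0,0,0]}'
python3 -m crank '{"dp":[[0,0,0],[0,0,0],[0,0,0],[0,0,0],[0,0,0]],"rotation":[[0,0,-10],[0,0,-10],[0,0,-10],[0,0,-10],[0,0,-10]],"fingers":[0,0,0,0,0]}'
python3 -m crank '{"dp":[[0,0,0],[0,0,0],[0,0,0],[0,0,0],[0,0,0]],"rotation":[[0,0,-10],[0,0,-10],[0,0,-10],[0,0,-10],[0,0,-7]],"fingers":[0,0,0,0,0]}'
python3 - <<'E'
from h import *
s=sense();q=np.array(s["eef_rot"]);r=R.from_quat(q[[1,2,3,0]]).as_matrix()
cv2.imwrite("pics/w3.png",capture("wrist")[:,:,::-1])
d=r.T@(np.array([.434,-.0908,.095])-s["position"]);print("tool frame delta",d.round(4),"heading",np.degrees(np.arctan2(r[1,1],r[0,1])))
E
```

```text
time_s: 12.7
position: [0.4479, 0.0799, 0.0878]
eef_rot: [0.001, 0.819, 0.574, 0.003]
force: [-1.0, 2.4, 17.0]
grip_width: 0.0427
[0.37649647 0.44967911 0.29666087] [-1.03831771  2.39956826 16.97044067] -19.99669888526496
time_s: 13.32
position: [0.4429, 0.0787, 0.1852]
eef_rot: [-0.001, 0.82, 0.573, -0.002]
force: [0.7, 0.3, -0.4]
grip_width: 0.0427
time_s: 13.95
position: [0.4439, 0.0787, 0.185]
eef_rot: [-0.001, 0.498, 0.867, -0.001]
force: [0.5, -0.2, -0.0]
grip_width: 0.0427
time_s: 14.58
position: [0.4438, 0.0787, 0.1849]
eef_rot: [-0.001, 0.112, 0.994, -0.001]
force: [0.0, 0.4, 0.6]
grip_width: 0.0428
tool frame delta [-0.0282 -0.1673  0.0902] heading 77.16147977858616
```

View pics/w3.png

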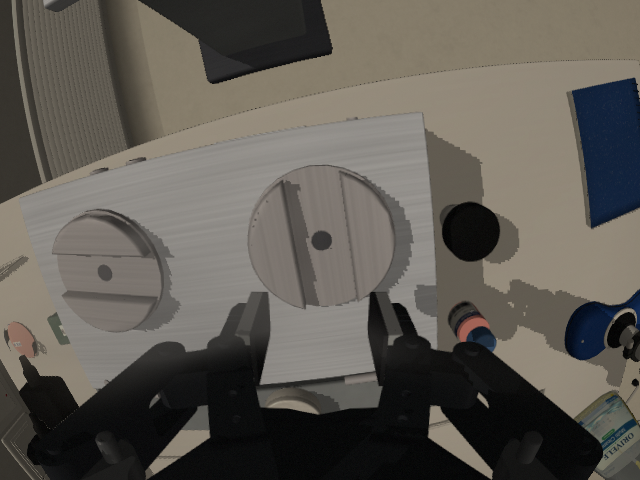

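Left is now near its stop; I'll measure it precisely later. Moving to the right fastener.

```bash
python3 -m crank '{"dp":[[-7,-42,0],[-7,-42,0],[-7,-42,0],[-7,-41.5,0],[0,0,20]],"rotation":[[0,0,0],[0,0,0],[0,0,0],[0,0,0],[0,0,0]],"fingers":[0,0,0,0,0]}'
python3 -m crank '{"dp":[[0,0,30],[0,0,20],[0,0,15],[0,0,6],[0,0,0]],"rotation":[[0,0,0],[0,0,0],[0,0,0],[0,0,0],[0,0,0]],"fingers":[0,0,0,0,0]}'
```

```text
time_s: 15.25
position: [0.4349, -0.0935, 0.1661]
eef_rot: [0.001, 0.117, 0.993, -0.001]
force: [1.2, 0.3, -0.0]
grip_width: 0.0429
time_s: 15.88
position: [0.4338, -0.0903, 0.0941]
eef_rot: [-0.001, 0.114, 0.993, -0.0]
force: [0.5, -0.4, 0.7]
grip_width: 0.0428
```

```bash
python3 -m crank '{"dp":[[0,0,3],[0,0,3],[0,0,2],[0,0,1],[0,0,0]],"rotation":[[0,0,0],[0,0,0],[0,0,0],[0,0,0],[0,0,0]],"fingers":[0,0,0,0,0]}'
python3 -m crank '{"dp":[[0,0,0.5],[0,0,0],[0,0,0],[0,0,0],[0,0,0]],"rotation":[[0,0,9],[0,0,9],[0,0,9],[0,0,9],[0,0,9]],"fingers":[0,0,0,0,0]}'
python3 -m crank '{"dp":[[0,0,0],[0,0,0],[0,0,0],[0,0,0],[0,0,0]],"rotation":[[0,0,9],[0,0,9],[0,0,9],[0,0,9],[0,0,5]],"fingers":[0,0,0,0,0]}'
python3 -c "
from h import *;s=sense();q=np.array(s['eef_rot']);r=R.from_quat(q[[1,2,3,0]]).as_matrix();print(s['ft_torque'],s['force'],np.degrees(np.arctan2(r[1,1],r[0,1])))"
```

```text
time_s: 16.5
position: [0.4348, -0.0906, 0.0876]
eef_rot: [0.001, 0.114, 0.994, -0.0]
force: [-7.4, 2.1, 26.4]
grip_width: 0.0428
time_s: 17.12
position: [0.4328, -0.0926, 0.0874]
eef_rot: [0.001, 0.488, 0.873, -0.004]
force: [-14.9, -5.4, 34.5]
grip_width: 0.0427
time_s: 17.75
position: [0.4325, -0.0917, 0.0874]
eef_rot: [0.001, 0.762, 0.648, -0.002]
force: [-11.4, -0.7, 32.8]
grip_width: 0.0426
[-0.12642539  2.41665371  0.33381179] [-11.41290769  -0.73568421  32.83343514] -9.26295481808191
```

```bash
python3 -m crank '{"dp":[[0,0,0],[0,0,0],[0,0,0],[0,0,0],[0,0,0]],"rotation":[[0,0,4],[0,0,4],[0,0,4],[0,0,1],[0,0,0]],"fingers":[0,0,0,0,0]}'
python3 -c "
from h import *;s=sense();q=np.array(s['eef_rot']);r=R.from_quat(q[[1,2,3,0]]).as_matrix();print(s['ft_torque'],s['force'],np.degrees(np.arctan2(r[1,1],r[0,1])))"
```

```text
time_s: 18.38
position: [0.4362, -0.0896, 0.0875]
eef_rot: [0.001, 0.828, 0.56, 0.002]
force: [-3.9, 5.2, 27.8]
grip_width: 0.0429
[1.18435073 1.06802677 1.02276504] [-3.90681831  5.15371814 27.80040157] -21.843254901119735
```

Stop felt (1.0 N·m). Lifting straight off and clearing the arm from the view.

```bash
python3 -m crank '{"dp":[[0,0,-2],[0,0,-5],[0,0,-20],[0,0,-50],[0,0,-50]],"rotation":[[0,0,0],[0,0,0],[0,0,0],[0,0,0],[0,0,0]],"fingers":[0,0,0,0,0]}'
python3 -m crank '{"dp":[[48,-37,0],[48,-37,0],[48,-37,0],[48,-37,0],[48,-37,0]],"rotation":[[0,0,0],[0,0,0],[0,0,0],[0,0,0],[0,0,0]],"fingers":[0,0,0,0,0]}'
python3 -m crank '{"dp":[[48,-37,0],[48,-37,0],[48,-37,0],[0,0,0],[0,0,0]],"rotation":[[0,0,0],[0,0,0],[0,0,0],[0,0,0],[0,0,0]],"fingers":[0,0,0,0,0]}'
python3 - <<'E'
from h import *
im=capture("top")[:,:,::-1];cv2.imwrite("pics/top1.png",im)
cv2.imwrite("pics/c1.png",cv2.resize(im[185:320,270:450],(800,600),interpolation=cv2.INTER_CUBIC))
im=capture("side")[:,:,::-1];cv2.imwrite("pics/side1.png",im)
E
```

```text
time_s: 19.0
position: [0.4334, -0.0904, 0.2127]
eef_rot: [-0.0, 0.83, 0.558, -0.001]
force: [0.3, -0.7, -0.1]
grip_width: 0.0425
time_s: 19.62
position: [0.3522, 0.2029, 0.2119]
eef_rot: [0.001, 0.83, 0.558, 0.0]
force: [2.3, 0.2, 0.7]
grip_width: 0.0429
time_s: 20.25
position: [0.3038, 0.376, 0.2113]
eef_rot: [0.001, 0.829, 0.559, -0.001]
force: [0.3, -0.6, 0.2]
grip_width: 0.0424
```

View pics/c1.png

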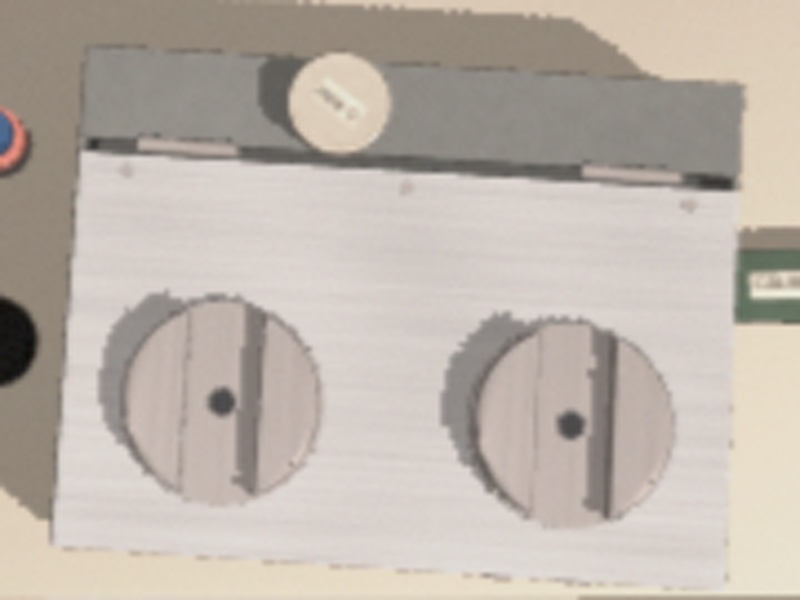

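View pics/side1.png

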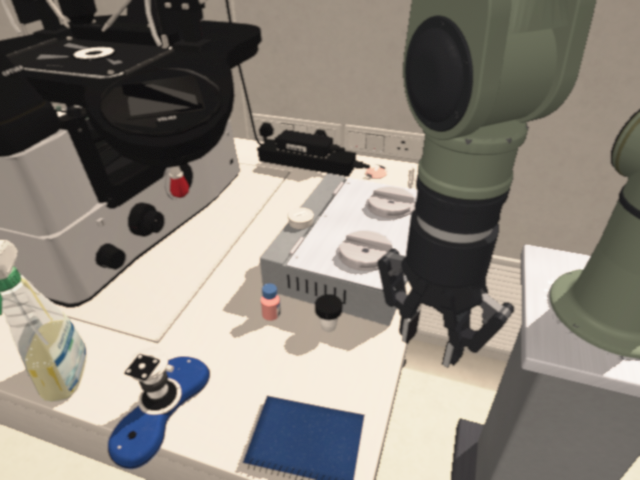

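The top crop shows both slots running along the box's x, leaning about 3° against the box's 3.7°. The slot dots are at (221,401) and (570,425). The panel is flush, and in both views the tin, can, bottle and green box stand where they were. Handing in.

Run:
```python
from h import *
print(sense()["force"]); print(finish_job())
```

```text
[0.15391002 0.25348518 0.11617049]
the job is handed in; nothing more can be done
None
```

The panel is shut and both quarter-turn fasteners look locked, left first, then right. I handed the job in at about 20 s with the gripper in free air.

- **Right fastener:** I pressed the panel down, turned clockwise until the torque reached about 1.0 N·m at the stop, and lifted straight off.
- **Left fastener:** The first turn reached the stop at about 1.0 N·m. When I turned the tool back before lifting, friction dragged the fastener back by about 17°. I turned it again and lifted straight off, but that second turn only reached about 0.3 N·m. For the left, the evidence that it is locked is mainly the last picture.
- **Last checks:** In the final top picture both slots run along the box's x to within about 1°, which is as fine as I could measure. The panel had stayed down with the robot clear of it, and the tin, can, bottle and slide box had not visibly moved. The highest forces in the readings I took were about 43 N in total at the wrist and 39 N pressing down, both through the fingertips.

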